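Read both sides of a dip slide on the press-to-read reader

ROBOT

A 7-joint arm with a two-finger parallel gripper is mounted at the origin on the work surface. World frame = base frame: x ahead of the robot, y to its left, z up, the work surface at z = 0. Lengths are in m, angles in rad, forces in N, time in s.
With the tool pointing down it reaches from about 0.4 to 0.85 m from the base axis. Payload 4.5 kg.
Tool frame: the origin (TCP) lies on the centre line of the jaws, within the pads' length; the fingertips stand 25 mm ahead of it and the grasp point (between the pads) lies 6 mm ahead of it; z points along the fingers, y is the line along which they close (so a half turn about z gives the same grasp; the last joint's range is limited). The gripper opens to 85 mm and grips with 20 to 120 N. Pads are 22 mm wide; open, the fingers measure 114 mm over their backs; the gripper's body (76 mm by 85 mm) begins 54 mm behind the grasp point. The pads swing forward as they close: fully open they stand 13 mm farther back than shut.
Start: joints at [-1.075, 0.689, -0.195, 1.565, 0.157, 0.902, -0.215], TCP at [0.278, 0.56, 0.256] pointing down, gripper open.
Joint ranges: [-3.01, 3.01], [-0.46, 2.08], [-1.47, 1.51], [0.13, 2.56], [-1, 4.14], [0.04, 2.09], [-2.66, 2.66]. Speed limits (rad/s): [2.57, 2.57, 3.14, 3.14, 3.14, 3.14, 3.14].

INTERFACE

Orientations are given as a unit quaternion [w, x, y, z].
In Python, from workcell import arm gives the robot as it stands.
- The arm moves only by the tool carry_out, never from a script. Its argument "rows" is one flat list of numbers, 7 for each row, row after row: the turn, a rotation vector about the tool's x, y, z in units of 45 degrees (1.0 is 45 degrees), then the shift along the tool's x, y, z in units of 0.2 m (1.0 is 0.2 m), then the finger opening in mm, from 0 to 85.4. A call has 1 to 5 rows; each row is the pose to reach, as a shift and turn from the pose commanded when the call began, along the tool's axes at that moment; what a row does not reach only later rows make up. A row lasts 1/8 s, in which the tool goes at most 62.5 mm and 10.7 degrees, less where a joint would pass 70% of its speed; a pose out of reach is approached as far as the arm can. A call with a number of a shift or a turn outside -1 to 1 is refused whole. A call with a gripper value outside its range is refused whole. The fingers move at their own pace and stop on an object; the grip force is fixed at half the most. Time passes only in rows, so rows that repeat a pose let the fingers close. It gives the time, the measured TCP pose, the force, the opening and the grip force at its end, in the units of the state.
- arm.state(): the state, without advancing time (a new reading comes with each control period).
- arm.get_image(name): name is "scene" or "side" or "wrist"; returns a dict with "color" (480x640x3 uint8, red, green, blue), "fx", "fy", "cx", "cy" (pixels), "k1" (the pictures are not rectified: a ray, as slopes to the right and down, at radius r is drawn at 1 + k1 r^2 times it, then the intrinsics apply), "world_to_cam" (4x4, takes a point from world to camera coordinates). Camera axes: x right, y down, z forward; pixel columns grow to the right and rows downward; lengths in m; the calibration is good to about 2 mm. A picture is of the moment at which its call begins. There is no depth.
- arm.close_job(): hands the job in; it is judged then, once.
Trained networks look in the newest picture that a camera, given by its name, has taken for a name from the list of things; names that differ only in an ending like _2 or _b are one class to them, and where a whole thing is asked for, a point or a joint stands for the part that bears it (a point fixed in the world has none). Each returns a list of dicts, best first, with "confidence" (0 to 1); they miss things now and then, are a little off and sometimes report something else, mostly with a low value. They report only what shows in the picture. A call takes as long as a camera call. They do not tell look-alikes from the thing itself.
- arm.look_for(name, camera): "bbox" ([left, top, width, height] in pixels, round what is visible of it).
- arm.pinpoint(name, camera): "at" ([row, column] in pixels: a listed point, or the origin of a listed thing).
The state is a dict: "time": time; "joints": joint angles; "dq": joint speeds; "effort": joint torques, N m; "ee_pos": TCP position; "tool_rot": TCP orientation; "force": force on the tool from outside, world axes, zero at the start; "moment": the same for the moment, N m; "opening": finger opening in m; "gripper_force": force on a finger pad.
Only numpy, scipy, OpenCV 4.12 (cv2) and the standard library are available. Lean on these libraries where they do the work, as an engineer would, in place of code of your own. Each camera call takes 0.05 s, during which the arm holds its last target. There are 200 camera calls.

TASK

Read both agar sides of the dip slide with the orange cap: draw it out of the rack by its cap and, cap uppermost, hold its green side flat on the reader's sloping sprung plate, centred over the window and pressed gently in, for about a second. Then back off, turn the slide half round and hold its red side flush on the plate in the same way. Finish while still holding it there, pressed in between the fingers and the plate; never lay the slide on the bench, and leave the other slides and the things on the bench where they are.

Things in the scene. Friction and masses are not known exactly. Their poses are not given: they have to be found in the camera images.
- slide_cap (a point): centre of the round knurled orange cap (32 mm across, 22 mm high; grip it from above) of the dip slide to be read. Axes: z along the paddle towards the cap (up while it hangs in the rack), x out of the green agar side, y across the paddle's width. In the rack the cap's underside, 11 mm below this point, rests on the rack's top; lift it 75 mm straight up to clear
- green_face (a point): centre of the green agar pad's surface (62 mm by 20 mm), 49 mm below the cap's centre; same axes as slide_cap, so its +x points out of the green side
- red_face (a point): centre of the red agar pad's surface on the opposite side of the same paddle, 49 mm below the cap's centre; same axes as slide_cap, so its -x points out of the red side
- window (a point): centre of the front surface of the reader's sprung plate: dark frame 40 mm wide, 48 mm high, with a pale lit window 30 by 42 mm. Moves with the plate. Axes: x straight into the reader, at right angles to the plate; z up the slope; y across. The cap has to stay above the plate's top edge (24 mm up the slope), which it does by 14 mm when the agar pad is centred here
- plate (a joint): how far the sprung plate is pressed into the reader, in m: 0 out, 0.008 at the stop; it reads while pressed in by 2 mm or more. The spring takes about 1.4 N to start and 0.7 N more for each mm (7 N at the stop)
- reader_tilt (a joint): how far the reader's head and plate lean back from upright, in rad; differs from day to day (about 22 to 36 degrees); clamped stiffly
- reader: the white dip-slide reader, fixed: base 190 mm deep, 150 mm wide, 42 mm high; two upright cheeks 135 mm high, 60 mm either side of the middle, carry the tilting head (108 mm wide, top edge level with the plate's, face 16 mm behind the plate's front). Origin on the bench under the window, which is 110 mm up; the window side faces its -x
- rack: white two-tier rack, fixed, 225 mm long (its y) by 64 mm wide (its x), its top 90 mm above the bench; five 26 mm square holes 42.5 mm apart along its y, of which the middle and the two end ones hold dip slides hung by their caps, the orange one in any of the three. Origin: centre of its underside
- slide: the same dip slide as a whole, 35 to 65 g: orange cap and, below it, a stiff white paddle 71 mm long, 22 mm wide, 7 mm thick over its green and red agar pads. Hangs in the rack at varying yaw. Origin at the centre of the cap's underside, axes as slide_cap
- slide_b: another dip slide, with a white cap, in the same rack: leave alone. Origin at the centre of its cap's underside
- slide_c: a third dip slide, with a white cap, in the same rack: leave alone. Origin at the centre of its cap's underside
- tube: sample tube with green cap lying on the bench, 93 mm long, 17 mm thick: leave alone. Origin on the bench near its middle
- pen: silver and red pen lying on the bench, 130 mm: leave alone. Origin on the bench near its middle
- black_cap: flat black screw cap on the bench, 42 mm across, 11 mm high: leave alone. Origin at the centre of its underside
- cup: specimen jar with yellow lid, 60 mm across, 70 mm high: leave alone. Origin at the centre of its underside
- buffer: small bottle with blue cap, 48 mm across, 100 mm high: leave alone. Origin at the centre of its underside
There are look-alikes about, which are no part of the job. There is more than one size of the slide; the one meant has the size given above.

How it is judged:
By the outcome, as a careful person would: the job done as asked, in the order asked, and still so for the second after the job is handed in, while the arm keeps its last pose, push and grip.
It also fails if it takes over 56 s, if anything falls off the work surface, if the arm or the gripper's body presses on something with over 40 N, if the wrist force passes 120 N, or if a joint passes its speed limit or range.

## Working session

There is one attempt and no reset: what is moved stays moved. The work goes in short steps, Python scripts to look and compute and a tool call to move; the robot and the scene stay as the last step left them, time stands still between calls to the robot, and variables do not carry over. Pictures are saved under pics/ and viewed, at most 10 in all, crops included, and the job is handed in when it is done.

Besides the shell and the picture viewer there is one more tool, called by a JSON object that holds its "name" and its "arguments". carry_out: Moves the arm, as the interface text tells. Shifts and turns lie within -1 to 1; 1 stands for 0.2 m of shift or 45 degrees of turn. Its arguments: {"type":"object","properties":{"rows":{"type":"array"}},"required":["rows"]}

```bash
mkdir -p pics; ls; cat > h.py <<'E'
import numpy as np, cv2
from scipy.spatial.transform import Rotation as R
from workcell import arm
def snap(cam,fn=None):
    im=arm.get_image(cam)
    if fn: cv2.imwrite('pics/'+fn,im['color'][:,:,::-1])
    return im
def ray(im,row,col):
    d=np.array([(col-im['cx'])/im['fx'],(row-im['cy'])/im['fy']]);u=d.copy()
    for _ in range(20): u=d/(1+im['k1']*(u@u))
    W=np.array(im['world_to_cam']);Rm=W[:3,:3]
    v=Rm.T@np.array([u[0],u[1],1]);return -Rm.T@W[:3,3],v/np.linalg.norm(v)
def atz(im,row,col,z):
    o,v=ray(im,row,col);return o+v*(z-o[2])/v[2]
def proj(im,p):
    W=np.array(im['world_to_cam']);c=W[:3,:3]@np.array(p)+W[:3,3];u=c[:2]/c[2]
    u=u*(1+im['k1']*(u@u));return np.array([u[1]*im['fy']+im['cy'],u[0]*im['fx']+im['cx']])
def tri(*rc):
    A=np.zeros((3,3));b=np.zeros(3)
    for im,row,col in rc:
        o,v=ray(im,row,col);P=np.eye(3)-np.outer(v,v);A+=P;b+=P@o
    return np.linalg.solve(A,b)
E
python3 - <<'E'
from h import *
np.set_printoptions(precision=4,suppress=True)
s=snap('scene','s1.png');d=snap('side','d1.png')
for c in('scene','side'):
    for n in('slide_cap','green_face','window','rack','reader','slide_b'):
        print(c,n,[(np.round(q['at'],1).tolist(),round(q['confidence'],2)) for q in arm.pinpoint(n,c)])
cv2.imwrite('pics/both.png',cv2.resize(np.vstack([s['color'],d['color']])[:,:,::-1],(480,720))[:,:])
print(arm.state())
for i in(s,d): print(i['fx'],i['k1'],np.array(i['world_to_cam']))
E
```

```text
pics
scene slide_cap [([276.4, 311.9], 0.83), ([302.3, 263.5], 0.81), ([338.8, 299.0], 0.71)]
scene green_face [([293.1, 309.3], 0.79), ([356.8, 299.1], 0.59), ([318.3, 265.8], 0.51), ([364.4, 242.4], 0.33)]
scene window [([203.9, 370.2], 0.67)]
scene rack [([365.7, 245.2], 0.94), ([205.5, 366.7], 0.62)]
scene reader [([236.8, 363.0], 0.73), ([305.7, 266.3], 0.23)]
scene slide_b [([384.4, 207.0], 0.76), ([338.9, 238.7], 0.75), ([280.0, 308.2], 0.73), ([341.4, 302.4], 0.7), ([305.8, 266.4], 0.5), ([182.0, 341.5], 0.34)]
side slide_cap [([293.6, 371.8], 0.72), ([276.1, 425.7], 0.7), ([252.5, 353.1], 0.62)]
side green_face [([276.1, 352.9], 0.87), ([298.8, 425.2], 0.82), ([309.1, 374.6], 0.8), ([322.1, 410.8], 0.58), ([224.9, 191.3], 0.28)]
side window [([197.6, 285.8], 0.55)]
side rack [([356.6, 406.8], 0.76)]
side reader [([234.5, 286.7], 0.91)]
side slide_b [([260.7, 356.2], 0.89), ([279.9, 424.4], 0.83), ([299.3, 375.4], 0.81), ([323.4, 407.6], 0.8), ([356.8, 448.9], 0.56), ([197.0, 285.2], 0.22)]
{'time': 0.7, 'joints': array([-1.0752,  0.6891, -0.1946,  1.5653,  0.1573,  0.9025, -0.2151]), 'dq': array([ 0.0006,  0.0002, -0.0003, -0.0003, -0.0017, -0.0005, -0.0005]), 'effort': array([ -0.0006, -53.9411,  -1.2669, -15.8862,   0.0099,   0.0011,
        -0.    ]), 'ee_pos': array([0.2785, 0.5596, 0.2563]), 'tool_rot': array([0.    , 0.2288, 0.9735, 0.0001]), 'force': array([-0.2993, -0.0628,  0.5921]), 'moment': array([-0.0004, -0.0561,  0.0812]), 'gripper_force': 0.0, 'opening': 0.08508670984565458}
445.45442434325645 0.03545400675114051 [[ 0.8336  0.5524 -0.0044 -0.445 ]
 [ 0.3953 -0.602  -0.6938 -0.1294]
 [-0.3859  0.5766 -0.7201  1.1719]
 [ 0.      0.      0.      1.    ]]
542.1197532926457 0.04178356346991378 [[ 0.7905 -0.6121 -0.0199 -0.4148]
 [-0.4312 -0.5332 -0.7278  0.3092]
 [ 0.4349  0.584  -0.6855  0.9066]
 [ 0.      0.      0.      1.    ]]
```

```bash
python3 - <<'E'
import cv2
s=cv2.imread('pics/s1.png')[140:440,140:440];d=cv2.imread('pics/d1.png')[140:440,200:500]
cv2.imwrite('pics/c.png',cv2.resize(cv2.hconcat([s,d]),(800,400),interpolation=cv2.INTER_CUBIC))
E
```

```text
(no output)
```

View pics/s1.png

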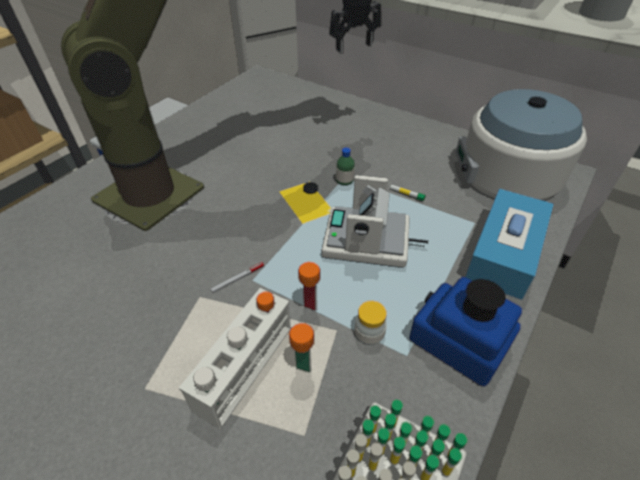

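View pics/c.png

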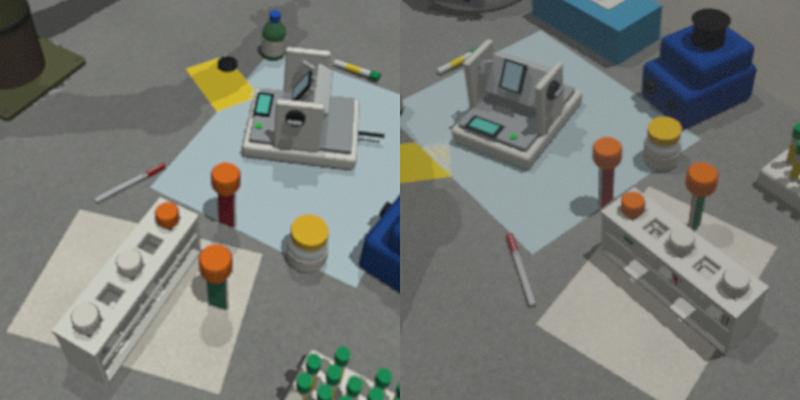

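The left and right halves of the crop are the scene and side pictures. The orange-capped candidates in the scene picture (row, column) are:
- the small cap in the rack's end hole (300,265);
- a larger red slide standing free (272,309);
- a larger green slide standing free (336,301).

I choose the one in the rack, because it hangs there and its cap is the same size as the white caps. The reader is at about (235,365), with its plate facing left.

```bash
python3 - <<'E'
from h import *
np.set_printoptions(precision=4,suppress=True)
s=snap('scene');d=snap('side');w=snap('wrist','w1.png')
T=lambda a,b:print(tri((s,*a),(d,*b)))
T((302.3,263.5),(293.6,371.8));T((203.9,370.2),(197.6,285.8));T((236.8,363),(234.5,286.7));T((365.7,245.2),(356.6,406.8))
T((338.9,238.7),(323.4,407.6));T((384.4,207),(356.8,448.9))
T((276.4,311.9),(252.5,353.1));T((338.8,299),(276.1,425.7))
st=arm.state();W=np.array(w['world_to_cam']);q=st['tool_rot'];Rt=R.from_quat(np.r_[q[1:],q[0]]).as_matrix()
print('cam in tool',Rt.T@(-W[:3,:3].T@W[:3,3]-st['ee_pos']),Rt.T@W[:3,:3].T,w['fx'],w['k1']); print(Rt)
a=s['color'][165:280,310:420,::-1];b=d['color'][150:265,230:340,::-1]
cv2.imwrite('pics/r.png',cv2.resize(cv2.hconcat([a,b]),(800,418),interpolation=cv2.INTER_CUBIC))
E
```

```text
[ 0.5217 -0.1613  0.0984]
[0.5577 0.1633 0.1054]
[0.5499 0.1596 0.003 ]
[ 0.532  -0.2468 -0.0002]
[ 0.5303 -0.2424  0.0898]
[ 0.5391 -0.3301  0.0828]
[ 0.5614 -0.0634  0.1007]
[ 0.6224 -0.1934  0.1056]
cam in tool [ 0.0795 -0.0001 -0.1176] [[-0.0007 -0.9519 -0.3063]
 [ 1.     -0.0007  0.0002]
 [-0.0004 -0.3063  0.9519]] 362.20699023321316 -0.06568844581696526
[[-0.8953  0.4456  0.0001]
 [ 0.4456  0.8953  0.0001]
 [-0.      0.0001 -1.    ]]
```

View pics/r.png

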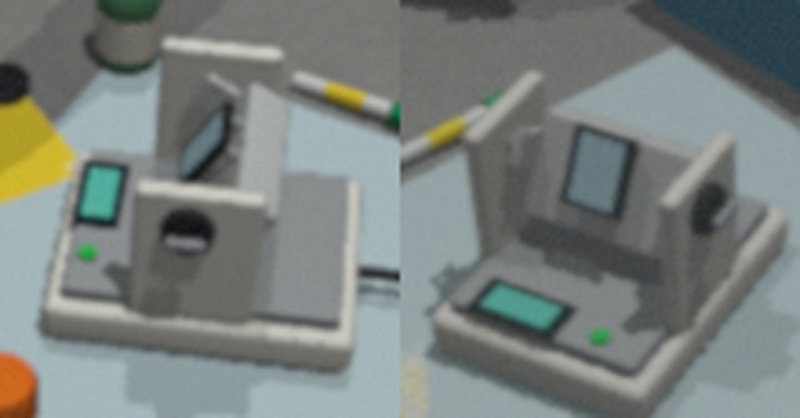

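Left is the scene picture, right the side picture. The plate is at scene pixel (204,367) and side pixel (198,286), leaning back and facing the teal display. The base corners are usable for the yaw.

```bash
python3 - <<'E'
from h import *
np.set_printoptions(precision=4,suppress=True)
s=snap('scene');d=snap('side')
def yaw(a,b): v=b-a;return np.degrees(np.arctan2(v[1],v[0])),np.linalg.norm(v[:2]),a,b
print(yaw(atz(s,255.8,321.6,0),atz(s,266.2,406.3,0)))
print(yaw(atz(s,248.9,322.9,.042),atz(s,259.9,406.8,.042)))
print(yaw(atz(d,255.9,296,.042),atz(d,211.1,335.3,.042)))
print(yaw(atz(d,255.9,296,.042),atz(d,237.5,240.2,.042)))
E
```

```text
(np.float64(23.909787216473134), np.float64(0.19105988301828428), array([0.4988, 0.0626, 0.    ]), array([0.6734, 0.1401, 0.    ]))
(np.float64(23.120215617250732), np.float64(0.1813923508059154), array([0.5109, 0.0494, 0.042 ]), array([0.6778, 0.1206, 0.042 ]))
(np.float64(21.449050809562845), np.float64(0.16521909448442626), array([0.5032, 0.0523, 0.042 ]), array([0.657 , 0.1127, 0.042 ]))
(np.float64(116.65591787300552), np.float64(0.13574563228651237), array([0.5032, 0.0523, 0.042 ]), array([0.4423, 0.1736, 0.042 ]))
```

{"name": "carry_out", "arguments": {"rows": [0,0,-0.65,-1,-0.55,0,85,0,0,-0.65,-1,-0.55,0,85,0,0,-0.65,-1,-0.55,0,85,0,0,-0.65,-1,-0.55,0,85]}}

```text
time: 1.45
ee_pos: [0.4108, 0.3685, 0.2563]
tool_rot: [0.0, -0.023, 1.0, -0.001]
force: [-0.0, 1.1, 0.4]
opening: 0.0846
gripper_force: 0.0
```

```bash
cat >> h.py <<'E'
np.set_printoptions(precision=4,suppress=True)
def Rt():
    q=arm.state()['tool_rot'];return R.from_quat(np.r_[q[1:],q[0]]).as_matrix()
def go(p,Rm):
    A=Rt();x=arm.state()
    print('turn',np.degrees(R.from_matrix(A.T@Rm).as_rotvec())/45,'shift',A.T@(np.array(p)-x['ee_pos'])/.2,'pos',x['ee_pos'],'q',x['joints'],'t',x['time'])
def down(a,tilt=0):
    # tool pointing down, tool x at world yaw a (deg)
    a=np.radians(a);c,s=np.cos(a),np.sin(a)
    return np.array([[c,s,0],[s,-c,0],[0,0,-1.]])
E
python3 -c "
from h import *
go((.562,.165,.24),down(204.5))"
```

```text
turn [-0.002   0.0005 -0.4857] shift [-0.7084 -1.0514  0.0833] pos [0.4108 0.3685 0.2563] q [-0.5912  0.6079 -0.3695  1.7828  0.2921  0.8055  0.5124] t 1.45
```

{"name": "carry_out", "arguments": {"rows": [0,0,-0.49,-0.71,-1,0.08,85,0,0,-0.49,-0.71,-1,0.08,85,0,0,-0.49,-0.71,-1,0.08,85,0,0,-0.49,-0.71,-1,0.08,85,0,0,-0.49,-0.71,-1,0.08,85]}}

```text
time: 2.08
ee_pos: [0.5635, 0.1721, 0.2393]
tool_rot: [0.0, -0.21, 0.978, -0.002]
force: [-0.5, 0.2, 0.1]
opening: 0.0849
gripper_force: 0.0
```

```bash
python3 -c "
from h import *
w=snap('wrist','w2.png')
for n in ('window','reader'): print(n,arm.pinpoint(n,'wrist'))
print(proj(w,(.557,.163,.108)),arm.state()['joints'],arm.state()['time'],arm.state()['ee_pos'])
cv2.imwrite('pics/w2c.png',cv2.resize(w['color'][:,:,::-1],(800,600),interpolation=cv2.INTER_CUBIC))"
```

```text
window [{'at': [210.8, 318.8], 'confidence': 0.63}]
reader [{'at': [187.0, 320.9], 'confidence': 0.63}, {'at': [210.9, 319.6], 'confidence': 0.23}]
[224.3144 320.2365] [-0.104   0.6924 -0.4977  1.6895  0.4102  0.8651  1.2304] 2.225 [0.5595 0.1801 0.2404]
```

View pics/w2c.png

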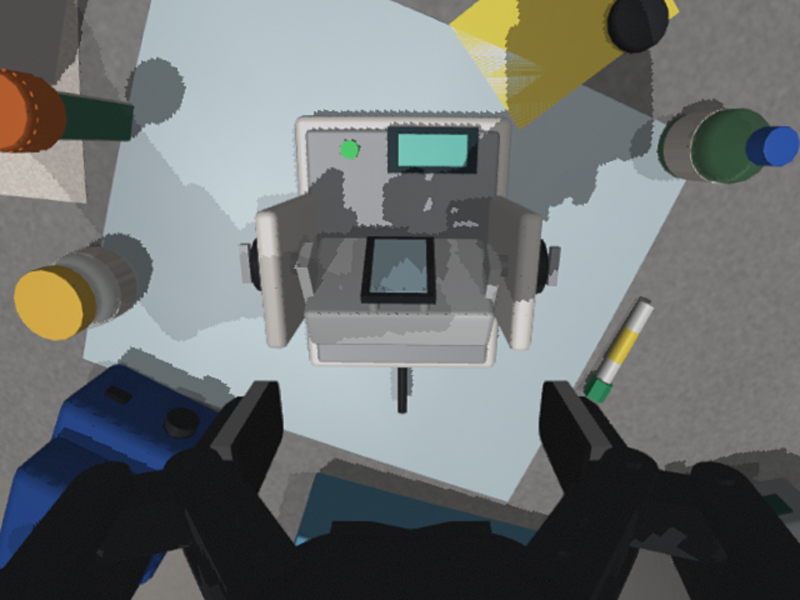

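The wrist picture shows the reader square on. In the 800-wide view the dark frame's corners are at (368,237), (434,237), (436,302) and (361,302), and the plate's top edge is the lower one. Next I fit window position, yaw and tilt to the corners.

```bash
cat > fit.py <<'E'
from h import *
from scipy.optimize import least_squares
w=snap('wrist','w3.png')
g=cv2.cvtColor(w['color'],cv2.COLOR_RGB2GRAY)
sub=g[180:250,280:355];m=(sub<55).astype(np.uint8)
n,l,stt,_=cv2.connectedComponentsWithStats(m);k=1+np.argmax(stt[1:,4]);print(stt[k])
c=max(cv2.findContours((l==k).astype(np.uint8),cv2.RETR_EXTERNAL,cv2.CHAIN_APPROX_NONE)[0],key=cv2.contourArea)
hull=cv2.convexHull(c);q=cv2.approxPolyN(hull,4)[0] if hasattr(cv2,'approxPolyN') else cv2.approxPolyDP(hull,3,True)[:,0]
q=q.reshape(-1,2)+[280,180]+0.0;print(q)
ctr=q.mean(0);o=[[p for p in q if p[0]<ctr[0] and p[1]<ctr[1]][0],[p for p in q if p[0]>ctr[0] and p[1]<ctr[1]][0],[p for p in q if p[0]>ctr[0] and p[1]>ctr[1]][0],[p for p in q if p[0]<ctr[0] and p[1]>ctr[1]][0]]
def mod(p):
    x,y,z,ya,t=p;rx=np.array([np.cos(ya),np.sin(ya),0]);ry=np.array([-np.sin(ya),np.cos(ya),0]);up=np.cos(t)*np.array([0,0,1])+np.sin(t)*rx
    return [np.array([x,y,z])+a*ry+b*up for a,b in((-.02,-.024),(.02,-.024),(.02,.024),(-.02,.024))]
# image: left of picture = reader -y
f=lambda p:np.r_[np.concatenate([proj(w,P)-c[::-1] for P,c in zip(mod(p),o)]),(p[2]-.11)/.001]
r=least_squares(f,[.557,.163,.11,.42,.5],x_scale=[.01,.01,.01,.1,.1]);print(r.x,np.degrees(r.x[3:]),r.fun)
J=np.linalg.inv(r.jac.T@r.jac);print('sd',np.sqrt(np.diag(J)))
E
python3 fit.py
```

```text
[   0    8   55   55 1013]
[[334. 189.]
 [334. 242.]
 [280. 241.]
 [280. 187.]]
[0.5496 0.1599 0.1092 0.4359 0.6711] [24.9767 38.4509] [ 0.8613  1.2158 -1.3201  0.9542 -0.2784  1.8713  0.865  -3.8325 -0.8279]
sd [0.0004 0.0004 0.001  0.0144 0.0246]
```

```bash
sed -i 's/g\[180:250,280:355\]/g[170:270,240:380]/; s/\[280,180\]/[240,170]/' fit.py; python3 fit.py; python3 -c "
import cv2;im=cv2.imread('pics/w3.png')[160:280,240:400];cv2.imwrite('pics/w3c.png',cv2.resize(im,(800,600),interpolation=cv2.INTER_CUBIC))"
```

```text
[  33   18   61   55 1171]
[[333. 189.]
 [333. 242.]
 [272. 241.]
 [280. 187.]]
[0.5498 0.159  0.1101 0.4045 0.6526] [23.1765 37.3887] [ 0.2653 -0.5324 -0.1627  0.2918  0.3118 -0.3955 -0.419   0.6128  0.0688]
sd [0.0004 0.0004 0.001  0.0145 0.024 ]
```

View pics/w3c.png

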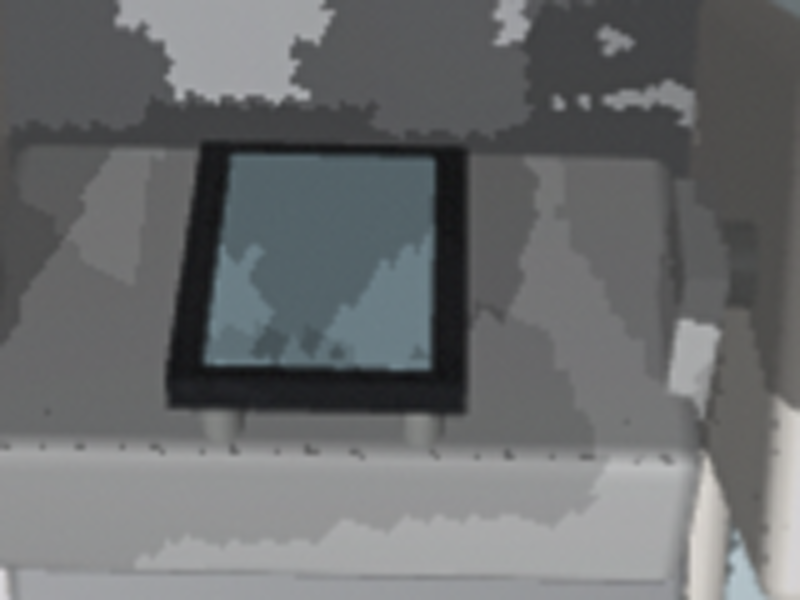

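The crop shows the pale window's corners at (230,153), (437,157), (432,368) and (203,365). The frame's lower dark band includes the plate's thickness, so I refit on the window corners.

```bash
cat > fit2.py <<'E'
from h import *
from scipy.optimize import least_squares
w=arm.get_image('wrist')
px=np.array([(230,153),(437,157),(432,368),(203,365),(203,143),(468,150)],float);px=(px+.5)/5-.5+[240,160]
ab=[(-.015,-.021),(.015,-.021),(.015,.021),(-.015,.021),(-.02,-.024),(.02,-.024)]
s=arm.get_image('scene');d=arm.get_image('side')
def mod(p,a,b):
    x,y,z,ya,t=p;rx=np.array([np.cos(ya),np.sin(ya),0]);ry=np.array([-np.sin(ya),np.cos(ya),0]);up=np.cos(t)*np.array([0,0,1])+np.sin(t)*rx
    return np.array([x,y,z])+a*ry+b*up
f=lambda p:np.r_[np.concatenate([(proj(w,mod(p,*k))-c[::-1])/.5 for k,c in zip(ab,px)]),(p[2]-.11)/.001]
r=least_squares(f,[.557,.163,.11,.42,.5],x_scale=[.01,.01,.01,.1,.1]);print(r.x,np.degrees(r.x[3:]),r.fun)
print('sd',np.sqrt(np.diag(np.linalg.inv(r.jac.T@r.jac))))
# check against other cameras (crop pixels in r.png)
for im,k,o in((s,'scene',(310,165,0)),(d,'side',(230,150,400))):
    print(k,[((proj(im,mod(r.x,a,b))[::-1]-o[:2])*3.636+[o[2],0]).round(0) for a,b in((-.02,-.024),(.02,-.024),(.02,.024),(-.02,.024))])
go((.5217,-.1613,.2),down(204.5))
print(arm.pinpoint('window','scene')[:1],proj(s,r.x[:3]),proj(d,r.x[:3]))
E
python3 fit2.py
```

```text
[0.548  0.1586 0.1103 0.4129 0.5323] [23.6598 30.4994] [ 0.9082  1.0906  1.047  -0.7963  0.2789 -0.5263 -0.4619  0.6787 -0.6519
 -0.7621 -1.1506  0.2963  0.3364]
sd [0.0003 0.0002 0.0009 0.0075 0.0102]
scene [array([172., 186.]), array([180., 143.]), array([225.,  95.]), array([218., 139.])]
side [array([610., 219.]), array([553., 199.]), array([569., 121.]), array([628., 140.])]
turn [0.0005 0.0004 0.0107] shift [ 0.8928 -1.4694  0.2019] pos [0.5594 0.1805 0.2406] q [-0.1052  0.6921 -0.4972  1.6895  0.4107  0.8653  1.2307] t 2.475
[{'at': [206.9, 367.8], 'confidence': 0.52}] [203.7458 364.5851] [196.7422 282.2296]
```

```bash
python3 -c "
from h import *
d=arm.get_image('side')['color'][280:340,345:405,::-1];s=arm.get_image('scene')['color'][290:350,250:310,::-1]
cv2.imwrite('pics/p.png',cv2.resize(cv2.hconcat([d,s]),(800,400),interpolation=cv2.INTER_CUBIC))
go((.52,-.160,.24),down(204.5))"
```

```text
turn [0.     0.0001 0.009 ] shift [ 0.8957 -1.4567  0.0019] pos [0.5598 0.1797 0.2404] q [-0.1044  0.6923 -0.4964  1.6892  0.4108  0.8654  1.2308] t 2.625
```

View pics/p.png

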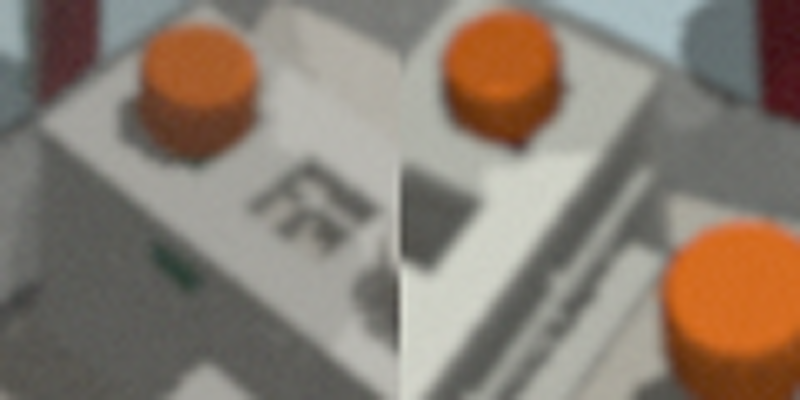

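{"name": "carry_out", "arguments": {"rows": [0,0,0,0.85,-1,0,85,0,0,0,0.85,-1,0,85,0,0,0,0.85,-1,0,85,0,0,0,0.85,-1,0,85,0,0,0,0.85,-1,0,85]}}

```text
time: 3.25
ee_pos: [0.4879, -0.0791, 0.2399]
tool_rot: [-0.002, -0.211, 0.977, -0.001]
force: [0.8, 0.0, -0.1]
opening: 0.0848
gripper_force: 0.0
```

The enlarged side view shows a green sliver under the rack's near edge below the orange cap (about side pixel (320,371)). So the green side faces roughly world -x, and the current tool yaw suits the grasp.

```bash
python3 -c "
from h import *
go((.522,-.162,.24),down(204.5))"
```

```text
turn [-0.0024 -0.0046 -0.0023] shift [ 0.0157 -0.4479  0.0005] pos [ 0.4879 -0.0791  0.2399] q [ 0.4014  0.5848 -0.5297  1.9586  0.4435  0.7167  1.5992] t 3.25
```

{"name": "carry_out", "arguments": {"rows": [0,0,0,0.05,-0.46,0,85,0,0,0,0.05,-0.46,0,85,0,0,0,0.05,-0.46,0,85,0,0,0,0.05,-0.46,0,85]}}

```text
time: 3.75
ee_pos: [0.5196, -0.1594, 0.2403]
tool_rot: [0.0, -0.216, 0.976, 0.001]
force: [0.2, 0.8, 0.3]
opening: 0.0848
gripper_force: 0.0
```

```bash
python3 -c "
from h import *
w=snap('wrist','w5.png')
hsv=cv2.cvtColor(w['color'],cv2.COLOR_RGB2HSV);m=cv2.inRange(hsv,(3,150,90),(20,255,255))
n,l,st,c=cv2.connectedComponentsWithStats(m)
for k in range(1,n):
    if st[k,4]>200: print(st[k],c[k])
for q in arm.pinpoint('slide_cap','wrist'):
    print(q,atz(w,*q['at'],.101))
print(arm.state()['ee_pos'])
cv2.imwrite('pics/w5c.png',w['color'][:,:,::-1])"
```

```text
[ 303  217   43   44 1452] [323.9828 238.5028]
[ 385  303   49   50 1856] [410.9515 327.4343]
[ 222  313   44   51 1620] [242.7383 339.1019]
{'at': [333.5, 237.7], 'confidence': 0.68} [ 0.6285 -0.19    0.101 ]
{'at': [320.3, 411.7], 'confidence': 0.65} [ 0.5574 -0.0663  0.101 ]
{'at': [236.4, 326.8], 'confidence': 0.64} [ 0.5217 -0.1587  0.101 ]
{'at': [96.7, 455.2], 'confidence': 0.42} [ 0.3957 -0.1218  0.101 ]
[ 0.5195 -0.1592  0.2405]
```

View pics/w5c.png

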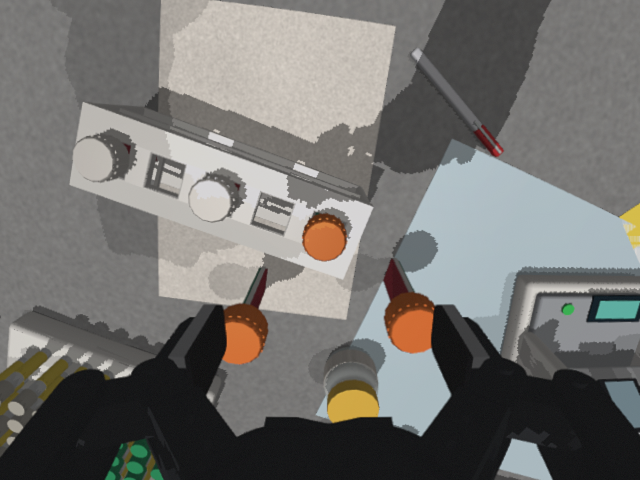

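The wrist picture shows the rack with the orange cap at (238,325), straight under the tool. The two larger free-standing slides are at (340,243) and (327,411), clear of the fingers. Now going straight down.

{"name": "carry_out", "arguments": {"rows": [0,0,0,-0.005,-0.006,0.3,85,0,0,0,-0.005,-0.006,0.5,70,0,0,0,-0.005,-0.006,0.6,60,0,0,0,-0.005,-0.006,0.615,60,0,0,0,-0.005,-0.006,0.615,60]}}

```text
time: 4.47
ee_pos: [0.5214, -0.1613, 0.118]
tool_rot: [0.001, -0.216, 0.976, 0.0]
force: [0.1, -0.2, -0.3]
opening: 0.0604
gripper_force: 0.0
```

{"name": "carry_out", "arguments": {"rows": [0,0,0,0,0,0,25,0,0,0,0,0,0,25,0,0,0,0,0,0,25,0,0,0,0,0,0,25,0,0,0,0,0,0,25]}}

```text
time: 5.1
ee_pos: [0.5215, -0.1623, 0.1186]
tool_rot: [0.001, -0.215, 0.977, -0.0]
force: [-0.3, 1.3, 6.0]
opening: 0.0296
gripper_force: 58.8
```

{"name": "carry_out", "arguments": {"rows": [0,0,0,0,0,-0.1,25,0,0,0,0,0,-0.3,25,0,0,0,0,0,-0.5,25,0,0,0,0,0,-0.65,25,0,0,0,0,0,-0.65,25]}}

```text
time: 5.72
ee_pos: [0.5223, -0.1623, 0.2499]
tool_rot: [0.003, -0.215, 0.977, -0.001]
force: [0.1, 0.2, -1.6]
opening: 0.0296
gripper_force: 59.5
```

```bash
python3 -c "
from h import *
s=snap('scene','s6.png');d=snap('side','d6.png');print(arm.state())
p=arm.state()['ee_pos']+[0,0,-.05];a=proj(s,p).astype(int);b=proj(d,p).astype(int);print(a,b)
A=s['color'][a[0]-50:a[0]+50,a[1]-50:a[1]+50,::-1];B=d['color'][b[0]-50:b[0]+50,b[1]-50:b[1]+50,::-1]
cv2.imwrite('pics/g.png',cv2.resize(cv2.hconcat([A,B]),(800,400),interpolation=cv2.INTER_CUBIC))
"
```

```text
{'time': 5.825, 'joints': array([ 0.5513,  0.6392, -0.5539,  1.8073,  0.4435,  0.8216,  1.7817]), 'dq': array([-0.0046,  0.0248,  0.0096,  0.016 ,  0.0005,  0.0012,  0.0004]), 'effort': array([ -0.0402, -48.8898,  -5.5711, -14.1887,  -0.0019,  -0.0392,
         0.0066]), 'ee_pos': array([ 0.5204, -0.1624,  0.2472]), 'tool_rot': array([-0.0001, -0.2149,  0.9766, -0.0002]), 'force': array([-0.7817,  0.0443, -0.9264]), 'moment': array([ 0.039 , -0.0524, -0.0485]), 'gripper_force': 59.48314153589308, 'opening': 0.029770391773837196}
[265 257] [256 375]
```

View pics/g.png

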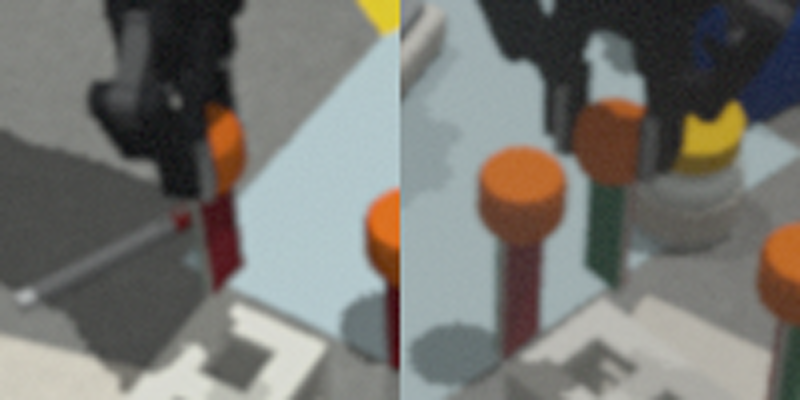

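The scene half shows the slide hanging from the fingers, red side towards the scene camera. The side half shows its green side towards the side camera. I'll bring it nearer both cameras to measure its yaw in the hand.

```bash
python3 -c "
from h import *
go((.5,-.28,.40),down(204.5))"
```

```text
turn [-0.0003 -0.0004  0.0072] shift [ 0.3396 -0.4912 -0.7636] pos [ 0.5204 -0.1624  0.2472] q [ 0.5513  0.6392 -0.5539  1.8073  0.4435  0.8216  1.7817] t 5.825
```

{"name": "carry_out", "arguments": {"rows": [0,0,0,0.12,-0.16,-0.25,25,0,0,0,0.23,-0.33,-0.5,25,0,0,0,0.34,-0.49,-0.76,25,0,0,0,0.34,-0.49,-0.76,25,0,0,0,0.34,-0.49,-0.76,25]}}

```text
time: 6.45
ee_pos: [0.4997, -0.2792, 0.3977]
tool_rot: [-0.001, -0.215, 0.977, 0.001]
force: [0.5, 0.4, -1.2]
opening: 0.0296
gripper_force: 59.6
```

```bash
cat > pad.py <<'E'
from h import *
from scipy.optimize import least_squares
import sys,pickle
def paint(im,P,Rm,face,sc=8):
    pass
def unit(im,A,p,yaw,pit,dz,sgn,win,K=6):
    # coverage of pad polygon (lower part) in window
    o=R.from_euler('z',yaw).as_matrix()@R.from_euler('y',pit).as_matrix()
    c=p+A@np.array([0,0,dz])   # cap centre
    pts=[c+o@np.array([sgn*.0035,a,b]) for a,b in((-.01,-.08),(.01,-.08),(.01,-.018),(-.01,-.018))]
    return np.array([proj(im,q)[::-1] for q in pts])
def cover(poly,sh,K=8):
    m=np.zeros((sh[0]*K,sh[1]*K),np.uint8);cv2.fillPoly(m,[np.round(((poly+.5)*K-.5)*16).astype(np.int32)],255,shift=4)
    return cv2.resize(m,(sh[1],sh[0]),interpolation=cv2.INTER_AREA)/255.
def measure(yaw0,tag):
    p=arm.state()['ee_pos'];A=Rt();dz=.0165;obs=[]
    for cam in('side','scene'):
        im=snap(cam,tag+cam+'.png');f=im['color'].astype(float)
        for col,sgn in(('g',1),('r',-1)):
            n=R.from_euler('z',yaw0).apply([sgn,0,0]);o=-np.array(im['world_to_cam'])[:3,:3].T@np.array(im['world_to_cam'])[:3,3]
            if n@(o-p)/np.linalg.norm(o-p)<.2: continue
            s=f[...,1]-f[...,0] if col=='g' else f[...,0]-np.maximum(f[...,1],f[...,2])
            q=unit(im,A,p,yaw0,0,dz,sgn,None);x0=(q.min(0)-10).astype(int);x1=(q.max(0)+10).astype(int)
            w=s[x0[1]:x1[1],x0[0]:x1[0]];top=proj(im,p+A@np.array([0,0,dz+.033]))[0]-x0[1]
            rows=np.arange(w.shape[0])>top
            lo=np.percentile(w[rows],20);hi=np.percentile(w[rows],97);lab=np.clip((w-lo)/(hi-lo),0,1);lab[lab<.15]=0
            obs.append((cam+col,im,sgn,x0,lab,rows));print(cam,col,'lohi',lo,hi,'area',lab[rows].sum())
    for ob in obs:
        name,im,sgn,x0,lab,rows=ob
        bl=lambda a:cv2.GaussianBlur(a,(0,0),.8)
        def f(v):
            c=cover(unit(im,A,p,v[0],0,dz,sgn,None)+v[1:3]-x0,lab.shape);return (bl(c)*v[3]-bl(lab))[rows].ravel()
        best=min((least_squares(f,[yaw0+d,0,0,.9],diff_step=1e-2,x_scale=[.3,1,1,1],method='trf') for d in(-.4,-.15,.15,.4)),key=lambda r:r.cost)
        A0=np.arctan2(A[1,0],A[0,0]);dl=np.degrees(best.x[0]-A0);print(name,'yaw',np.degrees(best.x[0]),'rel tool',(dl+180)%360-180,best.x[1:],'cost',best.cost,'sum',lab[rows].sum())
if __name__=='__main__': measure(np.radians(float(sys.argv[1])),sys.argv[2])
E
python3 -c "
from h import *
go((.5,-.28,.40),down(204.5))"; python3 pad.py 215 m1; python3 -c "
from h import *
p=arm.state()['ee_pos']+[0,0,-.06];o=[]
for c in('scene','side'):
    im=arm.get_image(c);a=proj(im,p).astype(int);o.append(im['color'][a[0]-50:a[0]+50,a[1]-50:a[1]+50,::-1])
cv2.imwrite('pics/g2.png',cv2.resize(cv2.hconcat(o),(800,400),interpolation=cv2.INTER_CUBIC))"
```

```text
turn [ 0.003  -0.0019  0.0076] shift [ 0.0003 -0.0045 -0.0113] pos [ 0.4997 -0.2792  0.3977] q [ 0.7959  0.528  -0.6301  1.5014  0.3206  1.2198  2.1236] t 6.45
side g lohi -3.0 18.0 area 469.95238095238096
scene r lohi -2.0 50.0 area 324.61538461538464
sideg yaw 198.67312282008697 rel tool -6.169955064316923 [0.     0.     0.8622] cost 39.67584799527377 sum 469.95238095238096
scener yaw 189.3284292501878 rel tool -15.514648634216087 [0.     0.     0.8676] cost 14.088056212152757 sum 324.61538461538464
```

View pics/g2.png

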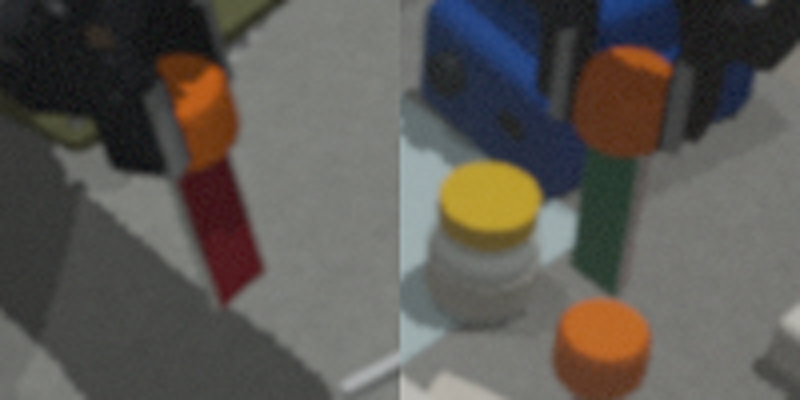

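The left half is the scene view with a clear red pad; the right half is the side view with a clear green pad. The fit stalled because its steps from zero were too small, so I switch to Nelder-Mead.

```bash
python3 - <<'E'
t=open('pad.py').read()
i=t.index("        best=min(");j=t.index("        A0=np.arctan2")
t=t[:i]+"""        best=min((minimize(lambda v:(f(v)**2).sum(),[yaw0+d,0,0,.9],method='Nelder-Mead',options=dict(initial_simplex=np.array([yaw0+d,0,0,.9])+np.vstack([np.zeros(4),np.diag([.2,2,2,.1])]),xatol=1e-3,fatol=1e-3)) for d in(-.4,0,.4)),key=lambda r:r.fun)
"""+t[j:].replace('best.cost','best.fun')
t=t.replace('import least_squares','import minimize')
open('pad.py','w').write(t)
E
python3 pad.py 200 m2
```

```text
side g lohi -4.0 19.0 area 493.0434782608696
scene r lohi -2.0 49.0 area 341.6078431372549
sideg yaw 207.9696527983882 rel tool 2.9696491225734007 [-0.7107 -1.0618  0.868 ] cost 74.34640091189542 sum 493.0434782608696
scener yaw 183.11188515659052 rel tool -21.88811851922435 [1.1528 1.4478 0.865 ] cost 3.9337335604697774 sum 341.6078431372549
```

{"name": "carry_out", "arguments": {"rows": [0,0,0.8,0,0,0,25,0,0,0.8,0,0,0,25,0,0,0.8,0,0,0,25,0,0,0.8,0,0,0,25,0,0,0.8,0,0,0,25]}}

```text
time: 7.38
ee_pos: [0.5003, -0.2791, 0.3989]
tool_rot: [-0.0, 0.096, 0.995, 0.0]
force: [0.4, 0.6, -1.0]
opening: 0.0296
gripper_force: 59.6
```

{"name": "carry_out", "arguments": {"rows": [0,0,0.8,0,0,0,25,0,0,0.8,0,0,0,25,0,0,0.8,0,0,0,25,0,0,0.8,0,0,0,25,0,0,0.8,0,0,0,25]}}

```text
time: 8.0
ee_pos: [0.5003, -0.2793, 0.399]
tool_rot: [-0.0, 0.399, 0.917, 0.0]
force: [0.9, -0.2, -1.1]
opening: 0.0298
gripper_force: 59.6
```

```bash
sed -i "s/s=f\[...,1\]-f\[...,0\] if/s=np.minimum(f[...,1]-f[...,0],2*(f[...,1]-f[...,2])) if/" pad.py; python3 pad.py 115 m3
```

```text
scene r lohi -2.0 49.0 area 356.27450980392155
scener yaw 109.009256143345 rel tool -23.973771844079693 [0.5888 2.5777 0.8889] cost 2.421572025631872 sum 356.27450980392155
```

{"name": "carry_out", "arguments": {"rows": [0,0,0.9,0,0,0,25,0,0,0.9,0,0,0,25,0,0,0.9,0,0,0,25,0,0,0.9,0,0,0,25,0,0,0.9,0,0,0,25]}}

```text
time: 8.72
ee_pos: [0.5003, -0.2795, 0.3992]
tool_rot: [-0.0, 0.691, 0.722, -0.0]
force: [0.6, -0.2, -0.8]
opening: 0.0299
gripper_force: 59.6
```

```bash
python3 pad.py 75 m4; python3 -c "
from h import *
x=arm.state();print(x['joints'],x['ee_pos'],x['time'])"
```

```text
side r lohi -1.0 83.0 area 272.3928571428571
scene r lohi -2.0 35.0 area 125.45945945945947
sider yaw 53.92889718339542 rel tool -38.57420428733599 [ 0.4481 11.0431  0.4635] cost 58.26087107462863 sum 272.3928571428571
scener yaw 73.37223924178357 rel tool -19.13086222894782 [0.4732 4.3825 0.9215] cost 0.786640411162117 sum 125.45945945945947
[ 0.4981  0.4742 -0.1143  1.5149  0.0568  1.1559  0.4178] [ 0.5003 -0.2796  0.3992] 8.825
```

```bash
sed -i "s/else f\[...,0\]-np.maximum(f\[...,1\],f\[...,2\])/else np.where(f[...,1]-f[...,2]>14,0,f[...,0]-np.maximum(f[...,1],f[...,2]))/" pad.py; python3 pad.py 70 m5
```

```text
side r lohi -1.0 34.0 area 372.57142857142856
sider yaw 67.4409263681945 rel tool -25.102829856237264 [1.8108 1.523  0.926 ] cost 3.20530895535596 sum 372.57142857142856
```

{"name": "carry_out", "arguments": {"rows": [0,0,0.95,0,0,0,25,0,0,0.95,0,0,0,25,0,0,0.95,0,0,0,25,0,0,0.95,0,0,0,25,0,0,0.95,0,0,0,25]}}

```text
time: 9.55
ee_pos: [0.5003, -0.2796, 0.3992]
tool_rot: [-0.0, 0.907, 0.421, -0.0]
force: [-0.0, 0.5, -0.3]
opening: 0.0294
gripper_force: 59.6
```

```bash
python3 pad.py 28 m6;  python3 -c "
from h import *
x=arm.state();print(x['joints'],x['ee_pos'],x['time'])"
```

```text
side r lohi -1.0 33.0 area 410.5882352941177
scene g lohi 0.0 24.0 area 254.04166666666669
sider yaw 18.86397631241931 rel tool -30.905872928108323 [1.5908 2.247  0.9325] cost 3.367611061399564 sum 410.5882352941177
sceneg yaw 24.535981993610115 rel tool -25.233867246917526 [-2.2139  2.6602  0.9159] cost 0.957933076228331 sum 254.04166666666669
[ 0.3796  0.474   0.0825  1.5213 -0.0414  1.148  -0.2311] [ 0.5003 -0.2796  0.3992] 9.65
```

```bash
cat > joint.py <<'E'
from pad import *
from scipy.optimize import least_squares
p=np.array([.5003,-.2794,.3990]);meta={c:arm.get_image(c) for c in('side','scene')}
L=[('m2','scene',-1,205.),('m2','side',1,205.),('m3','scene',-1,132.98),('m4','scene',-1,92.5),('m5','side',-1,92.54),('m6','side',-1,49.77),('m6','scene',1,49.77)]
def poly(im,ty,v,sgn):
    A=R.from_euler('z',np.radians(ty));o=(A*R.from_euler('zyx',[v[0],v[1],v[2]])).as_matrix()
    c=p+[0,0,-.0165]+A.apply([v[3],0,0])
    return np.array([proj(im,c+o@np.array([sgn*.0035,a,b]))[::-1] for a,b in((-.01,-.08),(.01,-.08),(.01,-.018),(-.01,-.018))])
obs=[]
for tag,cam,sgn,ty in L:
    im=meta[cam];f=cv2.imread(f'pics/{tag}{cam}.png')[...,::-1].astype(float)
    s=np.minimum(f[...,1]-f[...,0],2*(f[...,1]-f[...,2])) if sgn>0 else np.where(f[...,1]-f[...,2]>14,0,f[...,0]-np.maximum(f[...,1],f[...,2]))
    q=poly(im,ty,[-.42,0,0,0],sgn);x0=(q.min(0)-10).astype(int);x1=(q.max(0)+10).astype(int);w=s[x0[1]:x1[1],x0[0]:x1[0]]
    rows=np.arange(w.shape[0])>proj(im,p+[0,0,-.0495])[0]-x0[1]
    lo,hi=np.percentile(w[rows],[20,97]);lab=np.clip((w-lo)/(hi-lo),0,1);lab[lab<.15]=0
    obs.append((cam,im,sgn,ty,x0,lab,rows))
bl=lambda a:cv2.GaussianBlur(a,(0,0),1.)
def fun(v,parts=False):
    out=[]
    for cam,im,sgn,ty,x0,lab,rows in obs:
        sh=v[4:6] if cam=='side' else v[6:8]
        out.append((bl(cover(poly(im,ty,v,sgn)+sh-x0,lab.shape))*.9-bl(lab))[rows].ravel())
    return [round((o**2).sum(),2) for o in out] if parts else np.concatenate(out)
v0=np.array([-.42,0,0,0,1.6,1.6,.7,2.5]);stp=np.array([.02,.02,.02,.001,.3,.3,.3,.3])
def jac(v): return np.array([(fun(v+np.eye(8)[i]*stp[i])-fun(v-np.eye(8)[i]*stp[i]))/(2*stp[i]) for i in range(8)]).T
r=least_squares(fun,v0,jac=jac,x_scale=stp,loss='soft_l1',f_scale=.1)
sd=np.sqrt(np.diag(np.linalg.inv(r.jac.T@r.jac))*2*r.cost/100)
print('deg',np.degrees(r.x[:3]),'sd',np.degrees(sd[:3]),r.x[3:],fun(r.x,True))
E
python3 joint.py
```

```text
deg [-21.6512  -0.1747  -0.8737] sd [1.1356 0.8029 0.2585] [-0.0024  0.3883  1.1959 -0.0115  1.5195] [np.float64(4.42), np.float64(54.21), np.float64(4.08), np.float64(9.26), np.float64(4.82), np.float64(4.88), np.float64(10.29)]
```

```bash
sed -i "s/('m2','side',1,205.),//" joint.py; python3 joint.py; cat > press.py <<'E'
from h import *
import sys
def pose(side,back,win=(.550,.1595,.110),ya=23.9,t=30.5,dl=-22.7,h=.0175,s=0,lat=0):
    ya,t,dl=np.radians([ya,t,dl]);rx=np.array([np.cos(ya),np.sin(ya),0]);z=np.array([0,0,1.])
    up=np.cos(t)*z+np.sin(t)*rx;n=np.cos(t)*rx-np.sin(t)*z
    px=n if side=='g' else -n;py=np.cross(up,px)
    tx=np.cos(-dl)*px+np.sin(-dl)*py;tz=-up;T=np.column_stack([tx,np.cross(tz,tx),tz])
    ry=np.cross(up,n)
    return np.array(win)+up*(.049+h+s)-n*(.0035+back)+ry*lat,T,n,up
if __name__=='__main__':
    p,T,n,up=pose(sys.argv[1],float(sys.argv[2]));print('target',p,'n',n,'up',up);go(p,T)
    print('n in tool now',Rt().T@n)
E
python3 press.py g .05
```

```text
deg [-23.1616   0.0159  -1.3795] sd [0.8367 0.5362 0.2812] [-0.0024  0.0232  1.0103 -0.1547  1.6138] [np.float64(5.15), np.float64(4.18), np.float64(14.42), np.float64(3.73), np.float64(4.87), np.float64(4.22)]
target [0.5387 0.1545 0.1945] n [ 0.7877  0.3491 -0.5075] up [0.464  0.2056 0.8616]
turn [ 0.2782 -0.6184  0.0667] shift [ 1.7794 -1.2585  1.0245] pos [ 0.5002 -0.2797  0.3993] q [ 0.3797  0.474   0.0829  1.5213 -0.0417  1.148  -0.2333] t 9.85
n in tool now [0.7758 0.3746 0.5077]
```

{"name": "carry_out", "arguments": {"rows": [0,0,0,0.25,-0.17,0,25,0,0,0,0.5,-0.35,0,25,0,0,0,0.75,-0.52,0,25,0,0,0,0.9,-0.63,0,25]}}

```text
time: 10.35
ee_pos: [0.5212, -0.0572, 0.3994]
tool_rot: [-0.001, 0.907, 0.422, 0.001]
force: [-0.1, -0.7, -0.4]
opening: 0.0299
gripper_force: 59.6
```

{"name": "carry_out", "arguments": {"rows": [0,0,0,0.25,-0.17,0.1,25,0.1,-0.2,0,0.5,-0.35,0.2,25,0.2,-0.4,0,0.7,-0.5,0.3,25,0.28,-0.62,0.06,0.8,-0.58,0.4,25,0.28,-0.62,0.06,0.8,-0.58,0.4,25]}}

```text
time: 10.98
ee_pos: [0.5355, 0.1404, 0.3117]
tool_rot: [0.001, 0.882, 0.387, -0.27]
force: [0.4, -0.1, -0.9]
opening: 0.0296
gripper_force: 59.6
```

```bash
sed -i 's/dl=-22.7/dl=-23.0/' press.py; python3 press.py g .05
```

```text
target [0.5387 0.1545 0.1945] n [ 0.7877  0.3491 -0.5075] up [0.464  0.2056 0.8616]
turn [-0.0069  0.0159  0.0096] shift [0.3359 0.0826 0.4785] pos [0.5355 0.1404 0.3117] q [-0.3854  0.8069  0.0613  1.2562  0.0006  1.6237 -1.0755] t 10.975
n in tool now [ 0.9175  0.3976 -0.0136]
```

{"name": "carry_out", "arguments": {"rows": [0,0,0.01,0.1,0.03,0.2,25,0,0,0.01,0.2,0.05,0.4,25,0,0,0.01,0.3,0.07,0.46,25,0,0,0.01,0.3,0.07,0.46,25,0,0,0.01,0.3,0.07,0.46,25]}}

```text
time: 11.6
ee_pos: [0.5379, 0.1469, 0.2111]
tool_rot: [0.004, 0.887, 0.379, -0.262]
force: [-0.4, 0.1, 0.4]
opening: 0.0293
gripper_force: 59.6
```

```bash
python3 press.py g .0; python3 -c "
from h import *
o=[];x=arm.state();print(x['force'],x['moment'])
for c in('scene','side'):
    im=snap(c,'a_'+c+'.png');a=proj(im,(.545,.155,.13)).astype(int);o.append(im['color'][a[0]-50:a[0]+50,a[1]-50:a[1]+50,::-1])
cv2.imwrite('pics/a.png',cv2.resize(cv2.hconcat(o),(800,400),interpolation=cv2.INTER_CUBIC))"
```

```text
target [0.5781 0.172  0.1691] n [ 0.7877  0.3491 -0.5075] up [0.464  0.2056 0.8616]
turn [ 0.0009 -0.0014 -0.0132] shift [0.2979 0.0871 0.0626] pos [0.5379 0.1469 0.2111] q [-0.3906  0.9074  0.0556  1.3491 -0.0069  1.4158 -1.104 ] t 11.6
n in tool now [0.9245 0.3812 0.0013]
[-0.4216  0.0869  0.4003] [ 0.2322 -0.5276 -0.0132]
```

View pics/a.png

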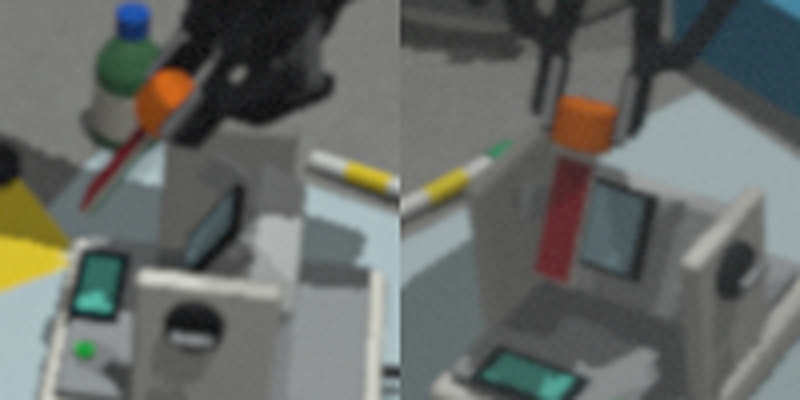

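The slide is in front of the plate with its green side towards it: paddle at (120,170) in the left half, plate at (215,225), nearly parallel. I've used all my picture views, so from here I go by numbers.

```bash
python3 press.py g .015; cat >> h.py <<'E'
def avg(k=6):
    F=[];M=[];P=[]
    for i in range(k):
        arm.get_image('wrist');x=arm.state();F.append(x['force']);M.append(x['moment']);P.append(x['ee_pos'])
    return np.mean(F,0),np.mean(M,0),np.mean(P,0),np.std(F,0),np.std(M,0)
E
```

```text
target [0.5663 0.1667 0.1767] n [ 0.7877  0.3491 -0.5075] up [0.464  0.2056 0.8616]
turn [ 0.0008 -0.0015 -0.0129] shift [0.2273 0.0599 0.0622] pos [0.5379 0.1473 0.211 ] q [-0.3909  0.9075  0.0554  1.349  -0.0071  1.4157 -1.1043] t 11.7
n in tool now [0.9244 0.3814 0.0013]
```

{"name": "carry_out", "arguments": {"rows": [0,0,-0.013,0.1,0.03,0.04,25,0,0,-0.013,0.2,0.06,0.062,25,0,0,-0.013,0.227,0.06,0.062,25,0,0,-0.013,0.227,0.06,0.062,25,0,0,-0.013,0.227,0.06,0.062,25]}}

```text
time: 12.32
ee_pos: [0.5654, 0.167, 0.1758]
tool_rot: [0.002, 0.885, 0.384, -0.264]
force: [-0.5, -0.7, -0.8]
opening: 0.0297
gripper_force: 59.6
```

```bash
python3 -c "
from h import *
from press import pose
a=avg();print(a)
A=Rt();np.save('base_g.npy',np.r_[a[0],a[1]])
print('F tool',A.T@a[0],'M tool',A.T@a[1]);_,T,n,up=pose('g',0)
p=pose('g',0)[0];print('back',(p-a[2])@n,'up err',(a[2]-p)@up,'lat',(a[2]-p)@np.cross(up,n))"; python3 press.py g 0
```

```text
(array([-0.2411,  0.5109, -0.8164]), array([ 0.25  , -0.5839,  0.0091]), array([0.5654, 0.1671, 0.1754]), array([0.5212, 0.2843, 0.3759]), array([0.0314, 0.032 , 0.0261]))
F tool [ 0.5929 -0.3615  0.7095] M tool [-0.2593  0.5799 -0.0038]
back 0.014920837982615747 up err -0.0014355050806762189 lat 0.000664132816827325
target [0.5781 0.172  0.1691] n [ 0.7877  0.3491 -0.5075] up [0.464  0.2056 0.8616]
turn [-0.0009  0.002   0.0012] shift [ 0.0662  0.0324 -0.0086] pos [0.5654 0.1672 0.1751] q [-0.3984  0.9971  0.0501  1.2416 -0.013   1.437  -1.1058] t 12.625
n in tool now [ 0.9201  0.3916 -0.0017]
```

{"name": "carry_out", "arguments": {"rows": [0,0,0,0.035,0.015,-0.007,25,0,0,0,0.055,0.023,-0.007,25,0,0,0,0.069,0.029,-0.007,25,0,0,0,0.069,0.029,-0.007,25]}}

```text
time: 13.12
ee_pos: [0.5778, 0.1729, 0.1681]
tool_rot: [0.002, 0.885, 0.384, -0.264]
force: [0.4, 0.1, -1.4]
opening: 0.0298
gripper_force: 59.6
```

```bash
cat > chk.py <<'E'
from h import *
from press import pose
import sys
k=sys.argv[1];a=avg(int(sys.argv[2]) if len(sys.argv)>2 else 5);b=np.load(f'base_{k}.npy');_,T,n,up=pose(k,0);p=pose(k,0)[0];y=np.cross(up,n)
F=a[0]-b[:3];M=a[1]-b[3:]
B=np.column_stack([n,y,up]);f=B.T@F;m=B.T@M
print('F n,y,up',f,'M n,y,up',m,'back',(p-a[2])@n,'up err',(a[2]-p)@up,'lat',(a[2]-p)@y,'t',arm.state()['time'],'open',arm.state()['opening'])
# force -|f| n at r from TCP: M=r x F
if f[0]<-1.5:
    # r=(rn,ry,ru): m_y = ru*fn - rn*fu ; m_up = rn*fy - ry*fn
    print('contact height from pad centre (mm)',1e3*((m[1]+.0035*f[2])/f[0]+.0665),'lateral (mm)',-1e3*m[2]/f[0])
E
python3 chk.py g
```

```text
F n,y,up [ 0.1774 -0.4371 -0.0661] M n,y,up [0.0246 0.0455 0.0111] back -0.0004371104778699977 up err -0.000539859755869899 lat 0.0009248897234368798 t 13.375 open 0.02945161524691076
```

{"name": "carry_out", "arguments": {"rows": [0,0,0,0.01,0.004,0,25,0,0,0,0.0184,0.0078,0,25,0,0,0,0.0184,0.0078,0,25,0,0,0,0.0184,0.0078,0,25]}}

```text
time: 13.88
ee_pos: [0.5807, 0.1742, 0.1666]
tool_rot: [0.002, 0.885, 0.384, -0.264]
force: [-1.2, -0.7, 2.7]
opening: 0.0296
gripper_force: 59.8
```

```bash
python3 chk.py g
```

```text
F n,y,up [-3.4542 -0.317   2.2462] M n,y,up [0.1114 0.8402 0.0117] back -0.004222103065572816 up err -0.0004941583643507704 lat 0.0009923945374651565 t 14.125 open 0.029615653173933477
contact height from pad centre (mm) -179.02239405177147 lateral (mm) 3.388187305944393
```

{"name": "carry_out", "arguments": {"rows": [0,0,0,-0.0184,-0.0078,0,25,-0.026,0.061,0,-0.0344,-0.0146,0,25,-0.026,0.061,0,-0.016,-0.0068,0,25,-0.026,0.061,0,-0.016,-0.0068,0,25]}}

```text
time: 14.62
ee_pos: [0.5783, 0.173, 0.168]
tool_rot: [0.002, 0.891, 0.387, -0.239]
force: [-1.6, -0.1, 1.7]
opening: 0.0297
gripper_force: 59.8
```

```bash
python3 chk.py g 4
```

```text
F n,y,up [-3.2659 -0.6397  2.0992] M n,y,up [0.0208 0.9594 0.0154] back -0.0011013267851802927 up err -0.0006262503775468832 lat 0.0009107891212556459 t 14.825 open 0.02973492911730695
contact height from pad centre (mm) -229.49957066351746 lateral (mm) 4.713777949857979
```

{"name": "carry_out", "arguments": {"rows": [0,0,0,-0.023,-0.01,0,25,0.013,-0.03,0,-0.015,-0.0066,-0.0075,25,0.013,-0.03,0,0,0,-0.0075,25,0.013,-0.03,0,0.0126,0.0054,-0.0075,25,0.013,-0.03,0,0.0126,0.0054,-0.0075,25]}}

```text
time: 15.45
ee_pos: [0.5806, 0.1743, 0.1682]
tool_rot: [0.002, 0.888, 0.386, -0.252]
force: [-2.1, -0.3, 1.8]
opening: 0.0296
gripper_force: 59.8
```

```bash
python3 chk.py g 8; python3 -c "
from h import *
for c in('wrist','scene','side'): print(c,[ (q['at'],q['confidence']) for q in arm.pinpoint('window',c)][:2],[ (q['at'],q['confidence']) for q in arm.pinpoint('slide_cap',c)][:4])"
```

```text
F n,y,up [-3.6661  0.2137  0.6108] M n,y,up [0.2719 0.9676 0.0192] back -0.0032961927425748778 up err 0.0009302094520436337 lat 0.001132978213564833 t 15.85 open 0.02991186945993376
contact height from pad centre (mm) -198.01949736494856 lateral (mm) 5.229055936837958
wrist [([267.7, 334.3], 0.76), ([283.9, 326.4], 0.7)] [([323.9, 329.5], 0.56)]
scene [([207.5, 365.5], 0.56), ([186.1, 308.9], 0.27)] [([274.9, 308.9], 0.91), ([337.9, 296.6], 0.86), ([172.3, 355.4], 0.58), ([185.9, 339.6], 0.17)]
side [([194.7, 285.4], 0.74)] [([251.6, 353.3], 0.88), ([173.0, 274.2], 0.87), ([274.9, 424.0], 0.61)]
```

{"name": "carry_out", "arguments": {"rows": [0,0,0,0.0023,0.001,0,25,0,0,0,0.0023,0.001,0,25,0,0,0,0.0023,0.001,0,25,0,0,0,0.0023,0.001,0,25,0,0,0,0.0023,0.001,0,25]}}

```text
time: 16.77
ee_pos: [0.5814, 0.1745, 0.1679]
tool_rot: [0.002, 0.888, 0.386, -0.251]
force: [-4.1, 0.8, 0.2]
opening: 0.0294
gripper_force: 59.5
```

```bash
python3 chk.py g 15; python3 -c "
from press import *
from h import *
print(Rt(),arm.state()['joints'])"
```

```text
F n,y,up [-4.0131  1.3715 -1.1735] M n,y,up [0.464  1.1148 0.032 ] back -0.004090041184054814 up err 0.0010823453939120308 lat 0.0009375343927875095 t 17.525 open 0.029718418707394934
contact height from pad centre (mm) -210.2794230560985 lateral (mm) 7.976932027865005
[[ 0.5763  0.6856 -0.4447]
 [ 0.6838 -0.7026 -0.1969]
 [-0.4474 -0.1906 -0.8738]] [-0.3982  1.0166  0.0495  1.1996 -0.0152  1.4334 -1.1065]
```

The green side seems to touch more on its +y edge, so I'll back off, turn the slide 2° about its own axis and press again.

{"name": "carry_out", "arguments": {"rows": [0,0,0,-0.03,-0.0125,0,25,0,0,-0.044,-0.03,-0.0125,0,25,0,0,-0.044,-0.01,-0.004,0,25,0,0,-0.044,0,0,0,25,0,0,-0.044,0,0,0,25]}}

```text
time: 18.15
ee_pos: [0.5815, 0.1742, 0.168]
tool_rot: [-0.002, 0.881, 0.401, -0.252]
force: [-2.2, -0.1, 3.2]
opening: 0.0294
gripper_force: 59.9
```

```bash
python3 chk.py g 12
```

```text
F n,y,up [-3.8136 -1.1542  1.935 ] M n,y,up [-0.201   1.0424 -0.042 ] back -0.003980823087017383 up err 0.0011118915718998828 lat 0.0006589326563845838 t 18.75 open 0.02963977398096354
contact height from pad centre (mm) -208.6188572578504 lateral (mm) -11.01310465877776
```

{"name": "carry_out", "arguments": {"rows": [0,0,0,-0.03,-0.0125,0,25,0,0,0.024,-0.03,-0.0125,0,25,0,0,0.024,-0.01,-0.004,0,25,0,0,0.024,0.001,0.0005,0,25,0,0,0.024,0.001,0.0005,0,25]}}

```text
time: 19.38
ee_pos: [0.5812, 0.1748, 0.1677]
tool_rot: [-0.001, 0.885, 0.393, -0.252]
force: [-1.8, -0.4, 2.6]
opening: 0.0301
gripper_force: 59.8
```

```bash
python3 chk.py g 24
```

```text
F n,y,up [-3.8674  1.1238 -0.0746] M n,y,up [0.4587 1.1102 0.0329] back -0.004183041560429041 up err 0.0009262802332701242 lat 0.0011294188831929967 t 20.575 open 0.029367223677224333
contact height from pad centre (mm) -220.50852985729324 lateral (mm) 8.501606640946386
```

Flush in yaw to within about half a degree, and held pressed in for over a second. Now backing off and making the half turn.

{"name": "carry_out", "arguments": {"rows": [0,0,0,-0.05,-0.02,0,25,0,0,0,-0.15,-0.06,-0.05,25,0,0,0,-0.276,-0.117,-0.15,25,0,0,-0.3,-0.276,-0.117,-0.15,25,0,0,-0.5,-0.276,-0.117,-0.15,25]}}

```text
time: 21.2
ee_pos: [0.5492, 0.1579, 0.2243]
tool_rot: [-0.046, 0.795, 0.553, -0.244]
force: [-0.4, 0.1, -0.7]
opening: 0.0292
gripper_force: 59.7
```

{"name": "carry_out", "arguments": {"rows": [0,0,-0.25,0,0,0,25,0,0,-0.5,0,0,0,25,0,0,-0.75,0,0,0,25,0,0,-1,0,0,0,25,0,0,-1,0,0,0,25]}}

```text
time: 21.82
ee_pos: [0.5488, 0.1578, 0.2236]
tool_rot: [-0.137, 0.526, 0.813, -0.209]
force: [0.1, -0.1, 0.1]
opening: 0.0297
gripper_force: 59.7
```

{"name": "carry_out", "arguments": {"rows": [0,0,-0.25,0,0,0,25,0,0,-0.5,0,0,0,25,0,0,-0.75,0,0,0,25,0,0,-1,0,0,0,25,0,0,-1,0,0,0,25]}}

```text
time: 22.45
ee_pos: [0.5482, 0.158, 0.2233]
tool_rot: [-0.207, 0.175, 0.952, -0.141]
force: [0.4, 0.3, -0.9]
opening: 0.0293
gripper_force: 59.7
```

{"name": "carry_out", "arguments": {"rows": [0,0,-0.25,0,0,0,25,0,0,-0.5,0,0,0,25,0,0,-0.75,0,0,0,25,0,0,-1,0,0,0,25,0,0,-1,0,0,0,25]}}

```text
time: 23.08
ee_pos: [0.5478, 0.1581, 0.2231]
tool_rot: [-0.246, -0.202, 0.947, -0.051]
force: [0.3, -0.7, -1.6]
opening: 0.0295
gripper_force: 59.7
```

```bash
cat > red.py <<'E'
from h import *
from press import pose
import sys
# reader yaw offset folded into dl so that tool yaw is +1.4 deg for both sides
p,T,n,up=pose('r',float(sys.argv[1]),t=29.3,dl=-23.0-1.4,s=.0011,lat=-.0005)
go(p,T);print('n in tool',Rt().T@n,'dq',abs(arm.state()['dq']).max())
E
python3 red.py .02
```

```text
turn [-0.0009  0.0053 -0.5367] shift [-0.1696 -0.0014  0.1495] pos [0.5478 0.1581 0.2231] q [-0.0424  0.9899 -0.7601  1.288   0.4795  1.5917  1.1738] t 23.075
n in tool [-1.     -0.0043  0.0042] dq 0.20561577470077597
```

{"name": "carry_out", "arguments": {"rows": [0,0,-0.25,-0.05,0,0.03,25,0,0.005,-0.51,-0.1,0,0.08,25,0,0.005,-0.51,-0.15,0,0.13,25,0,0.005,-0.51,-0.17,-0.0014,0.15,25,0,0.005,-0.51,-0.17,-0.0014,0.15,25]}}

```text
time: 23.7
ee_pos: [0.5613, 0.1644, 0.1802]
tool_rot: [-0.253, -0.387, 0.887, -0.002]
force: [0.3, -0.2, -1.0]
opening: 0.0292
gripper_force: 59.7
```

```bash
python3 -c "
from h import *
a=avg(10);np.save('base_r.npy',np.r_[a[0],a[1]]);print(a[0],a[1],a[2])"; python3 red.py .0;python3 chk.py r 2
```

```text
[ 0.1205  0.0305 -0.6399] [ 0.2256 -0.529  -0.012 ] [0.5615 0.1645 0.1809]
turn [-0.0008 -0.0004 -0.0225] shift [-0.0922 -0.0419  0.0004] pos [0.5614 0.1644 0.1806] q [-0.0231  1.0876 -0.8513  1.2525  0.5795  1.6054  1.5213] t 24.2
n in tool [-0.9178 -0.397  -0.    ] dq 0.0027029005115430235
F n,y,up [1.3448 0.178  0.6091] M n,y,up [ 0.0009 -0.0148 -0.0042] back 0.02161999938050959 up err 0.0005756945339099638 lat -0.00012786628877338454 t 24.3 open 0.02954025994130085
```

{"name": "carry_out", "arguments": {"rows": [0,0,-0.022,-0.03,-0.014,0,25,0,0,-0.022,-0.055,-0.024,0,25,0,0,-0.022,-0.074,-0.032,0,25,0,0,-0.022,-0.074,-0.032,0,25]}}

```text
time: 24.8
ee_pos: [0.5742, 0.1703, 0.1722]
tool_rot: [-0.253, -0.396, 0.883, 0.001]
force: [-0.1, 0.1, -0.4]
opening: 0.0297
gripper_force: 59.7
```

```bash
python3 chk.py r 5;python3 red.py 0
```

```text
F n,y,up [-0.5864  0.194  -0.0055] M n,y,up [ 0.0028 -0.0025  0.03  ] back 0.005468546194443687 up err 0.0008352123400496152 lat -6.228053186627038e-05 t 25.05 open 0.02987872200888023
turn [-0.0008 -0.0003 -0.0002] shift [-0.0179 -0.0103  0.0001] pos [0.5742 0.1701 0.1727] q [-0.038   1.1136 -0.8481  1.2007  0.5914  1.6258  1.5528] t 25.05
n in tool [-0.9108 -0.4129  0.    ] dq 0.002229911892018732
```

Now 6 mm further in.

{"name": "carry_out", "arguments": {"rows": [0,0,0,-0.01,-0.0045,0,25,0,0,0,-0.02,-0.009,0,25,0,0,0,-0.0273,-0.0124,0,25,0,0,0,-0.0273,-0.0124,0,25]}}

```text
time: 25.55
ee_pos: [0.5786, 0.1724, 0.1699]
tool_rot: [-0.254, -0.396, 0.883, 0.001]
force: [-2.4, -0.3, 2.7]
opening: 0.0298
gripper_force: 59.9
```

```bash
python3 chk.py r 10
```

```text
F n,y,up [-4.1924  1.2241  1.4111] M n,y,up [0.3569 1.0364 0.0087] back -0.00031073855779758353 up err 0.0009577758114854331 lat 0.00011893566976983593 t 26.05 open 0.029892308626582275
contact height from pad centre (mm) -181.89488592248364 lateral (mm) 2.0868472489354652
```

{"name": "carry_out", "arguments": {"rows": [0,0,0,0.0245,0.011,0,25,0.009,-0.02,0,0.031,0.01,0,25,0.009,-0.02,0,0.016,0.003,0,25,0.009,-0.02,0,0.007,-0.0012,0,25,0.009,-0.02,0,0.007,-0.0012,0,25]}}

```text
time: 26.68
ee_pos: [0.5784, 0.171, 0.1702]
tool_rot: [-0.245, -0.397, 0.885, 0.001]
force: [-2.4, -0.7, 2.7]
opening: 0.0297
gripper_force: 60.0
```

```bash
python3 chk.py r 14
```

```text
F n,y,up [-3.662  -0.1334  1.6709] M n,y,up [0.0278 1.0717 0.0192] back 0.0007006190837574849 up err 0.00096993958130527 lat -0.0010025603452911696 t 27.375 open 0.029593245852851315
contact height from pad centre (mm) -227.73442977885017 lateral (mm) 5.255352789015208
```

{"name": "carry_out", "arguments": {"rows": [0,0,0,0.023,0.01,0,25,-0.0045,0.01,0,0.02,0.009,0,25,-0.0045,0.01,0,0.005,0.002,0,25,-0.0045,0.01,0,-0.004,-0.0018,0,25,-0.0045,0.01,0,-0.004,-0.0018,0,25]}}

```text
time: 28.0
ee_pos: [0.5789, 0.1714, 0.1697]
tool_rot: [-0.249, -0.396, 0.884, 0.001]
force: [-2.0, -1.6, 2.0]
opening: 0.0296
gripper_force: 59.9
```

```bash
python3 chk.py r 14; python3 -c "
from h import *
s=arm.get_image('scene');d=arm.get_image('side')
a=[q['at'] for q in arm.pinpoint('slide_cap','scene') if q['at'][0]<230];b=[q['at'] for q in arm.pinpoint('slide_cap','side') if q['at'][0]<220]
print(a,b); x=arm.state();A=Rt()
if a and b: print('cap in tool',A.T@(tri((s,*a[0]),(d,*b[0]))-x['ee_pos']))"
```

```text
F n,y,up [-4.0142  0.1298 -0.2327] M n,y,up [-0.0067  1.0918 -0.0023] back -7.557224844807989e-05 up err 0.0008111165567179943 lat -0.0008838884038873827 t 28.7 open 0.029663096495416496
contact height from pad centre (mm) -205.28635171773897 lateral (mm) -0.5812318390962689
[[190.2, 378.8]] [[174.1, 287.3]]
cap in tool [-0.0034 -0.      0.0187]
```

{"name": "carry_out", "arguments": {"rows": [0,0,0,0,0,0,25,0,0,0,0,0,0,25,0,0,0,0,0,0,25,0,0,0,0,0,0,25,0,0,0,0,0,0,25]}}

```text
time: 29.52
ee_pos: [0.579, 0.1713, 0.1697]
tool_rot: [-0.249, -0.396, 0.884, 0.001]
force: [-4.5, -1.6, 0.2]
opening: 0.0299
gripper_force: 59.6
```

```bash
python3 -c "
from h import *
print(arm.state()['force'],arm.close_job())"
```

```text
the job is handed in; nothing more can be done
[-4.5203 -1.5668  0.182 ] None
```

I held the orange-capped slide's green side, then its red side, on the plate for over a second each, pressed in about 3.5 mm (estimated from the measured force), and handed the job in at about 29.5 s with the red side still pressed in; no verdict came back.

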